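# Test both ends of a corner busbar and hold it over the weld nest

### The job

Pick up the L-shaped busbar and press the end face of its long leg squarely against the plunger of the contact tester until the plunger is pushed in more than half-way; then turn the bar and press the end face of its short leg in the same way. Then carry the bar over the guard rail and hold it level about a centimetre above the rim of the L-shaped pocket in the weld nest, lined up so that it would drop straight in, without touching any part of the nest. Finish there while still holding the bar still in the gripper, and leave the other things on the bench alone.

Things in the scene. Friction and masses are not known exactly. Their poses are not given: they have to be found in the camera images.
- busbar: loose flat L-shaped aluminium bar, about 0.15 kg, lying on the worktop with its L in the horizontal plane; both legs 24 mm wide, 12 mm thick. Origin under the middle of the long leg. Long leg along its x axis from x = -60 to +60 mm (y -12 to +12); short leg joins at the -x end and runs to +y up to y = +62 mm (x -60 to -36). z is up. Good to grip across the long leg (24 mm) at its middle
- bar_long_end (a point): centre of the end face of the busbar's long leg, at (60, 0, 6) mm in the busbar's frame; the face looks to the bar's +x
- bar_short_end (a point): centre of the end face of the busbar's short leg, at (-48, 62, 6) mm in the busbar's frame; the face looks to the bar's +y
- tester: contact tester bolted to the bench: grey housing 56 mm wide, 62 mm tall on a dark base 80 mm wide, with a brass plunger plate in front, on the robot's side. Origin on the bench right below the plunger's face (not pressed). Its x axis is the direction in which the plunger is pushed in (roughly away from the robot); housing and base lie 24 to 124 mm along +x, and nothing stands in front of the face
- plunger_face (a point): centre of the front face of the plunger plate, 36 mm wide and 30 mm tall, its centre 40 mm above the bench; moves with the plunger
- plunger (a joint): how far the plunger is pushed in, m: 0 out, 0.012 fully in; a spring of about 1 N when out to 4.5 N fully in pushes it back
- weld_nest: weld nest fixed to the bench: dark plate 190 x 170 x 20 mm with an L-shaped pocket 5 mm larger all round than the busbar; the pocket's rim is 8 mm thick, its top 28 mm and the pocket's floor 20 mm above the bench. Origin on the bench below the middle of the pocket's long leg; axes like the busbar's when it is lined up (long leg along x, short leg at the -x end to +y, z up)
- guard_rail (a point): middle of one side of the rail of 10 mm round bar that runs on posts round all four edges of the nest, its top 60 mm above the bench; sides at x = -85 and +85 mm, y = -60 and +90 mm in the nest's frame; this point is at (0, -60, 60) mm there
- nest_long_end (a point): point level with the top of the rim (28 mm above the bench), right above which the middle of the long leg's end face belongs: (60, 0, 28) mm in the nest's frame
- nest_short_end (a point): point level with the top of the rim, right above which the middle of the short leg's end face belongs: (-48, 62, 28) mm in the nest's frame
- tape_roll_2: bystander: brown roll of tape, 104 mm across, 45 mm tall, lying flat; origin under its centre
- lens_case: bystander: white round case, 47 mm across, 17 mm tall; origin under its centre
- nozzle: bystander: small copper cone-shaped welding nozzle, 26 mm across, 32 mm tall, standing; origin under its centre
Things that resemble listed ones, but are neither listed nor needed, are in the scene too. There is more than one size of the busbar; the job needs the larger.

How it is judged (in metres and radians):
On the way, in this order (a step that is already met when the one before it is completed fails the run):
1. the end face of the long leg pushes the plunger in more than 5 mm, squarely (within 0.3 rad) (value of joint plunger above 0.005 m and distance between bar_long_end and plunger_face below 0.022 m and angle between the x axis of busbar and the x axis of tester, either way round below 0.3 rad and contact force between busbar and tester above 0.5 N), for 0.1 s.
2. then the end face of the short leg pushes the plunger in more than 5 mm, squarely (within 0.3 rad) (value of joint plunger above 0.005 m and distance between bar_short_end and plunger_face below 0.022 m and angle between the y axis of busbar and the x axis of tester, either way round below 0.3 rad and contact force between busbar and tester above 0.5 N), for 0.1 s.
At the end, for the whole second after the job is handed in: the busbar is held still in the fingers over the nest's pocket: both leg ends within 9 mm (seen from above) of their places, its underside 3 to 20 mm above the rim, level within 0.08 rad, touching neither the nest nor the tester (horizontal distance between bar_long_end and nest_long_end below 0.009 m and horizontal distance between bar_short_end and nest_short_end below 0.009 m and z of busbar in the frame of nest_long_end between 0.003 and 0.02 m and angle between busbar's own z axis and vertical below 0.08 rad and contact force between busbar and the fingers above 1 N and contact force between busbar and weld_nest below 0.05 N and contact force between busbar and tester below 0.05 N and linear speed of busbar below 0.02 m/s); the arm keeps its last pose, push and grip.
It fails at once if the bar, the arm or anything else touches the weld nest or its guard rail (over 1 N) (contact force between weld_nest and anything else above 1 N).
It fails at once if the tape_roll_2 is moved by more than 20 mm (distance of tape_roll_2 from where it was at the start of the episode above 0.02 m).
It fails at once if the lens_case is moved by more than 20 mm (distance of lens_case from where it was at the start of the episode above 0.02 m).
It fails at once if the nozzle is moved by more than 20 mm (distance of nozzle from where it was at the start of the episode above 0.02 m).
It also fails if it takes over 64 s, if anything falls off the work surface, if the arm or the gripper's body presses on something with over 40 N, if the wrist force passes 120 N, or if a joint passes its speed limit or range.

### The arm

A 6-joint arm with a two-finger parallel gripper is mounted at the origin on a cart in front of the work surface, level with it; the furniture and walls round the work are solid. World frame = base frame: x ahead of the robot, y to its left, z up, the work surface at z = 0. Lengths are in mm, angles in degrees, forces in N, time in s.
With the tool pointing down it reaches from about 300 to 875 mm from the base axis. Payload 4.2 kg.
Tool frame: the origin (TCP) lies at the very end of the fingers, on their centre line; the grasp point (between the pads) lies 19 mm behind it; z points along the fingers, y is the line along which they close (so a half turn about z gives the same grasp; the last joint's range is limited). The gripper opens to 85 mm and grips with 20 to 120 N. Pads are 22 mm wide; open, the fingers measure 114 mm over their backs; the gripper's body (76 mm by 85 mm) begins 54 mm behind the grasp point. The pads swing forward as they close: fully open they stand 13 mm farther back than shut.
Start: joints at [-74.771, 18.312, 89.639, -0, 72.044, -1.146], TCP at [162.109, -551.69, 231.338] pointing down, gripper open.
Joint ranges: [-177.97, 177.97], [-48.28, 115.42], [12.27, 149.76], [-77.06, 257.06], [2.81, 150.46], [-146.56, 146.56]. Speed limits (degrees/s): [147.25, 147.25, 180, 180, 180, 180].

### API

Orientations are given as [roll, pitch, yaw] about the fixed x, y, z axes, in that order (R = Rz(yaw) Ry(pitch) Rx(roll)).
In Python, from cell import ctrl gives the robot as it stands.
- The arm moves only by the tool jog_arm, never from a script. Its arguments are lists of equal length, an entry for each row: "turn": the turn, a rotation vector about the tool's x, y, z in degrees, a list of three; "delta_pos": the shift along the tool's x, y, z in m, a list of three; "fingers": the finger opening in m, from 0 to 0.0854. In form: {"turn": [[wx, wy, wz], ...], "delta_pos": [[x, y, z], ...], "fingers": [fingers, ...]}. A call has 1 to 12 rows; each row shifts and turns the commanded pose from where the row before left it, along the tool's axes as they then stand; what a row does not reach is not made up. A row lasts 1/12 s, in which the tool goes at most 41.7 mm and 7.16 degrees, less where a joint would pass 70% of its speed; a pose out of reach is approached as far as the arm can. A call with a gripper value outside its range is refused whole. The fingers move at their own pace and stop on an object; the grip force is fixed at half the most. Time passes only in rows, so rows that do not move let the fingers close. It gives the time, the measured TCP pose, the force, the opening and the grip force at its end, in the units of the state.
- ctrl.get_state(): the state, without advancing time (a new reading comes with each control period).
- ctrl.snapshot(name): name is "side" or "top" or "wrist"; returns the picture (384x512x3 uint8, red, green, blue); there is no depth.
- ctrl.camera_model(name): a dict with "mtx" (3x3 intrinsics, pixels), "pose" (4x4, takes a point from camera to world coordinates). Camera axes: x right, y down, z forward; pixel columns grow to the right and rows downward; lengths in mm; the calibration is good to about 2 mm. The wrist camera is an equidistant fisheye: a pixel r from the principal point sees the ray r / f radians off the axis. A picture is of the moment at which its call begins: read the wrist's pose just before it. camera_model takes no time and is no camera call; for the wrist camera it gives the pose at the moment of the call.
- ctrl.hand_in(): hands the job in; it is judged then, once.
The state is a dict: "time_s": time; "qpos": joint angles; "joint_velocities": joint speeds; "effort": joint torques, N m; "position": TCP position; "tool_rot": TCP orientation; "force": force on the tool from outside, world axes, zero at the start; "ft_torque": the same for the moment, N m; "opening": opening from 0.0 (shut) to 1.0 (fully open); "gripper_force": force on a finger pad.
Only numpy, scipy, OpenCV 4.12 (cv2) and the standard library are available. Lean on these libraries where they do the work, as an engineer would, in place of code of your own. Each camera call takes 0.05 s, during which the arm holds its last target. There are 200 camera calls.

## Working session

There is one attempt and no reset: what is moved stays moved. The work goes in short steps, Python scripts to look and compute and a tool call to move; the robot and the scene stay as the last step left them, time stands still between calls to the robot, and variables do not carry over. Pictures are saved under pics/ and viewed, at most 10 in all, crops included, and the job is handed in when it is done.

Besides the shell and the picture viewer there is one more tool, called after "Request:" as name(argument=value, ...), one argument or row to a line, values as JSON. jog_arm: Moves the arm, as the interface text tells. Its arguments: {"type":"object","properties":{"turn":{"type":"array"},"delta_pos":{"type":"array"},"fingers":{"type":"array"}},"required":["turn","delta_pos","fingers"]}

```bash
mkdir -p pics; ls; python3 - <<'E'
from cell import ctrl
import cv2,numpy as np
for n in ["side","top"]:
    im=ctrl.snapshot(n); cv2.imwrite(f"pics/{n}0.png",im[:,:,::-1]); m=ctrl.camera_model(n); print(n,np.round(m["mtx"],1).tolist(),np.round(m["pose"],3).tolist())
print(ctrl.get_state())
E
```

```text
pics
side [[373.9, 0.0, 251.5], [0.0, 373.9, 183.9], [0.0, 0.0, 1.0]] [[-0.905, -0.235, 0.355, 255.664], [-0.425, 0.546, -0.722, 715.535], [-0.024, -0.804, -0.594, 681.967], [0.0, 0.0, 0.0, 1.0]]
top [[471.5, 0.0, 255.2], [0.0, 471.5, 188.2], [0.0, 0.0, 1.0]] [[-0.016, -0.995, 0.096, 470.082], [-1.0, 0.016, -0.001, -9.871], [-0.001, -0.096, -0.995, 1284.301], [0.0, 0.0, 0.0, 1.0]]
{'time_s': 0.1, 'qpos': array([-7.47704674e+01,  1.83465008e+01,  8.96999766e+01,  7.29930533e-04,
        7.20456958e+01, -1.14513775e+00]), 'joint_velocities': array([ 0.02807031, -0.09021182, -0.09140228,  0.16359425,  0.04446097,
        0.04780974]), 'effort': array([ 4.10343873e-04, -4.16407514e+01, -2.34703839e+01, -4.10975122e-05,
        4.87070560e-03,  5.24744195e-06]), 'position': array([ 161.99853603, -551.24819272,  230.57736257]), 'tool_rot': array([-1.79907859e+02, -2.53597108e-03,  1.63744428e+01]), 'force': array([ 0.10641567, -0.19102496, -0.45764219]), 'ft_torque': array([-0.04267178,  0.01681143, -0.0020546 ]), 'gripper_force': 0.0, 'opening': 0.9983928428658488}
```

View pics/top0.png

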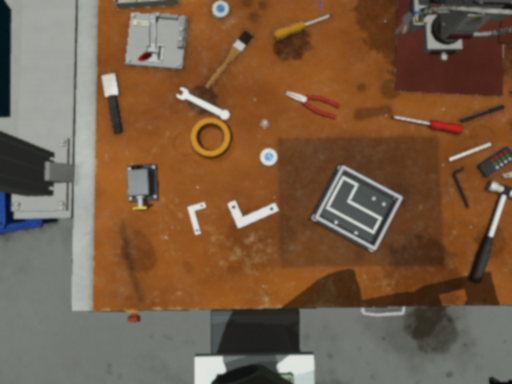

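View pics/side0.png

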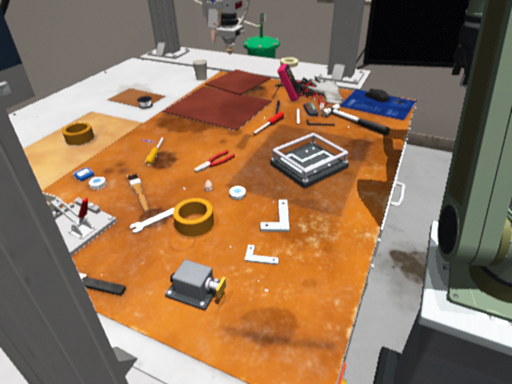

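The top view shows two white L bars: a smaller one at about (195,217) and a larger one at about (252,214). The nest is near (357,207), with an L pocket that could itself pass for a bar. The tester is near (142,187), its brass plunger at (141,207). I'm choosing the larger bar and will check it in a crop while measuring.

```bash
cat > h.py <<'E'
from cell import ctrl
import cv2,numpy as np
from scipy.optimize import least_squares
BAR=np.array([[-60,-12],[60,-12],[60,12],[-36,12],[-36,62],[-60,62]],float)
def cast(m,px,z):
    K,P=np.array(m["mtx"]),np.array(m["pose"]); px=np.atleast_2d(px).astype(float)
    d=(P[:3,:3]@np.linalg.inv(K)@np.c_[px,np.ones(len(px))].T).T
    return (P[:3,3]+d*((z-P[2,3])/d[:,2])[:,None])[:,:2]
def castw(m,px,z):
    K,P=np.array(m["mtx"]),np.array(m["pose"]); px=np.atleast_2d(px).astype(float)
    v=(px-K[:2,2])/[K[0,0],K[1,1]]; r=np.linalg.norm(v,axis=1)[:,None]
    d=np.c_[v/np.maximum(r,1e-9)*np.sin(r),np.cos(r)]@P[:3,:3].T
    return (P[:3,3]+d*((z-P[2,3])/d[:,2])[:,None])[:,:2]
def rigid(A,B):  # B = R(th)A+t ; returns t, deg, rms
    a,b=A-A.mean(0),B-B.mean(0); th=np.arctan2((a[:,0]*b[:,1]-a[:,1]*b[:,0]).sum(),(a*b).sum())
    R=np.array([[np.cos(th),-np.sin(th)],[np.sin(th),np.cos(th)]]); t=B.mean(0)-R@A.mean(0)
    return t,np.degrees(th),np.sqrt((((A@R.T+t)-B)**2).sum(1).mean())
def fitL(C,shape=BAR): # C: 6 corners in cyclic order any start/direction
    best=None
    for D in (C,C[::-1]):
        for k in range(len(C)):
            r=rigid(shape,np.roll(D,k,0))
            if best is None or r[2]<best[2]: best=r
    return best
E
python3 - <<'E'
from h import *
im=cv2.imread("pics/top0.png"); m=ctrl.camera_model("top")
hsv=cv2.cvtColor(im,cv2.COLOR_BGR2HSV)
w=((hsv[:,:,1]<60)&(hsv[:,:,2]>170)).astype(np.uint8); 
n,l,s,c=cv2.connectedComponentsWithStats(w)
for i in range(1,n):
    x,y,ww,hh,a=s[i]
    if a>60 and 170<x<300 and 180<y<250:
        big=cv2.resize((l==i).astype(np.uint8)*255,None,fx=4,fy=4,interpolation=cv2.INTER_CUBIC)
        ct=max(cv2.findContours((big>127).astype(np.uint8),0,1)[0],key=cv2.contourArea)
        for e in (8,10,12,14):
            p=cv2.approxPolyDP(ct,e,True)[:,0]
            if len(p)==6: break
        W=cast(m,(p+.5)/4-.5,12); print(i,a,len(p),W.round(1).tolist())
        if len(p)==6:print(fitL(W))
y=((hsv[:,:,0]>18)&(hsv[:,:,0]<32)&(hsv[:,:,1]>120)&(hsv[:,:,2]>120))
yy,xx=np.nonzero(y[195:220,120:165]);print("brass",cv2.minAreaRect(np.c_[xx+120,yy+195].astype(np.float32)))
A=cv2.resize(im[180:245,180:290],None,fx=6.8,fy=6.8,interpolation=2);A=A[:300,:]
a=cv2.resize(im[195:245,180:290],(660,300),interpolation=2)
b=cv2.resize(im[155:255,300:410],(330,300),interpolation=2); d=cv2.resize(im[155:215,115:170],(330,300),interpolation=2)
cv2.imwrite("pics/crop1.png",np.vstack([a,np.hstack([b,d])]))
E
```

```text
36 539 6 [[554.2, 64.3], [487.8, 37.4], [532.5, -69.7], [553.0, -58.0], [516.4, 23.6], [560.0, 44.0]]
(array([519.64627852, -12.1726738 ]), np.float64(-66.98589811603159), np.float64(3.1544689504469456))
38 252 6 [[558.6, 130.6], [547.8, 172.5], [470.8, 153.1], [477.3, 138.3], [534.0, 154.3], [546.3, 124.5]]
(array([505.18719594, 162.06671945]), np.float64(-163.8355548611283), np.float64(21.841971698721927))
brass ((139.5, 207.5), (3.0, 13.0), 90.0)
```

View pics/crop1.png

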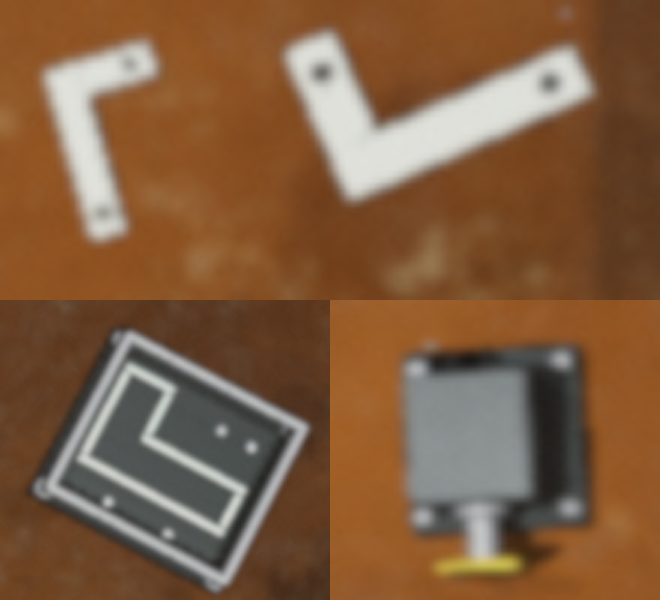

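The crop confirms that the right-hand bar is the larger one: its long leg fits 120 mm at 3 mm rms, with origin about (520,-12) and yaw about -67°. The nest's pocket outline and the brass plunger show clearly. Next I'll measure the nest and tester.

```bash
python3 - <<'E'
from h import *
im=cv2.imread("pics/top0.png"); m=ctrl.camera_model("top")
# nest outline: inner pocket corners read off crop1 (scale 3, origin 300,155): outline centreline
p=np.array([[85,459-300],[228,529-300],[242,490-300],[148,438-300],[170,389-300],[130,371-300]])/3+[300,155]
W=cast(m,p,28); print(W.round(1).tolist())
for off in (5,7,9):
    S=np.array([[-60-off,-12-off],[60+off,-12-off],[60+off,12+off],[-36+off,12+off],[-36+off,62+off],[-60-off,62+off]],float)
    print(off,fitL(W,S))
# rail corners (z60)
p=np.array([[130,336-300],[303,427-300],[222,580-300],[50,488-300]])/3+[300,155]
W=cast(m,p,58);print(fitL(W,np.array([[-85,90],[85,90],[85,-60],[-85,-60.]])),W.round(1).tolist())
# brass plate: top edge z 55; crop scale 6 origin (115,155), crop offset (330,300)
p=np.array([[434-330,567-300],[522-330,562-300]])/[6,5]+[115,155]
print("brass",cast(m,p,55).round(1).tolist())
p=np.array([[406-330,370-300],[525-330,370-300],[531-330,497-300],[411-330,502-300]])/[6,5]+[115,155]
print("housing",cast(m,p,62).round(1).tolist())
E
```

```text
[[535.3, -204.9], [471.4, -329.5], [505.6, -343.3], [553.1, -261.5], [596.6, -282.7], [613.3, -247.5]]
5 (array([ 521.31057118, -276.95312634]), np.float64(-117.79832772850664), np.float64(4.471405289385306))
7 (array([ 521.02599558, -276.11925593]), np.float64(-117.64442807791679), np.float64(2.364380809115839))
9 (array([ 520.73722289, -275.28299911]), np.float64(-117.49944219729544), np.float64(2.31242524381598))
(array([ 520.96351648, -272.03228381]), np.float64(-119.3489070556856), np.float64(1.361923307045296)) [[640.7, -242.9], [558.6, -390.5], [427.8, -314.9], [509.1, -169.2]]
brass [[540.8, 310.6], [542.8, 272.3]]
housing [[643.7, 322.0], [642.9, 270.1], [576.2, 267.1], [574.4, 319.1]]
```

Request:
jog_arm(
  turn=[
    [0,0,-7],
    [0,0,-7],
    [0,0,-7],
    [0,0,-7],
    [0,0,-7],
    [0,0,-7],
    [0,0,-7],
    [0,0,-7],
  ],
  delta_pos=[
    [0,0,-0.02],
    [0,0,-0.02],
    [0,0,-0.01],
    [0,0,0],
    [0,0,0],
    [0,0,0],
    [0,0,0],
    [0,0,0],
  ],
  fingers=[0.0854,0.0854,0.0854,0.0854,0.0854,0.0854,0.0854,0.0854],
)

```text
time_s: 0.77
position: [162.0, -551.4, 280.8]
tool_rot: [-180.0, -0.1, 72.7]
force: [-0.5, 0.6, -1.0]
opening: 1.0
gripper_force: 0.0
```

Request:
jog_arm(
  turn=[
    [0,0,0],
    [0,0,0],
    [0,0,0],
    [0,0,0],
    [0,0,0],
    [0,0,0],
    [0,0,0],
    [0,0,0],
    [0,0,0],
    [0,0,0],
    [0,0,0],
    [0,0,0],
  ],
  delta_pos=[
    [0.0323,0.0196,0],
    [0.0323,0.0196,0],
    [0.0323,0.0196,0],
    [0.0323,0.0196,0],
    [0.0323,0.0196,0],
    [0.0323,0.0196,0],
    [0.0323,0.0196,0],
    [0.0323,0.0196,0],
    [0.0323,0.0196,0],
    [0.0323,0.0196,0],
    [0.0323,0.0196,0],
    [0,0,0],
  ],
  fingers=[0.0854,0.0854,0.0854,0.0854,0.0854,0.0854,0.0854,0.0854,0.0854,0.0854,0.0854,0.0854],
)

```text
time_s: 1.77
position: [479.3, -274.0, 280.6]
tool_rot: [179.9, -0.2, 72.7]
force: [-0.2, 0.2, 0.5]
opening: 0.999
gripper_force: 0.0
```

```bash
python3 - <<'E'
from h import *
import pickle
m=ctrl.camera_model("wrist"); im=ctrl.snapshot("wrist"); cv2.imwrite("pics/w1.png",im[:,:,::-1]); pickle.dump(m,open("w1.pkl","wb"))
print(np.round(m["mtx"],1).tolist(),np.round(m["pose"],2).tolist(),ctrl.get_state()["position"])
E
```

```text
[[297.3, 0.0, 258.1], [0.0, 297.3, 190.8], [0.0, 0.0, 1.0]] [[0.96, -0.28, -0.09, 501.5], [-0.3, -0.91, -0.3, -197.71], [0.0, 0.31, -0.95, 423.94], [0.0, 0.0, 0.0, 1.0]] [ 477.05230161 -276.0063361   280.55319709]
```

View pics/w1.png

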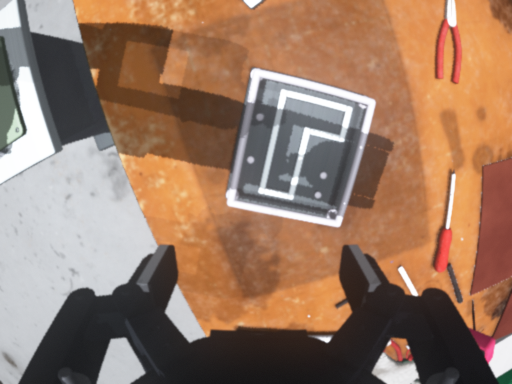

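The wrist view shows the nest clearly: the white pocket outline runs from (282,90) to (296,198), and the rail corners are near (255,72), (373,100), (337,222) and (230,203).

```bash
python3 - <<'E'
from h import *
import pickle
m=pickle.load(open("w1.pkl","rb")); im=cv2.imread("pics/w1.png")
g=cv2.resize(cv2.cvtColor(im,6),None,fx=4,fy=4,interpolation=2)
for T in (160,180):
  b=(g>T).astype(np.uint8); cs,h=cv2.findContours(b,cv2.RETR_CCOMP,cv2.CHAIN_APPROX_NONE)
  for c,hh in zip(cs,h[0]):
    x,y,w,hgt=cv2.boundingRect(c)
    if 230*4<x<380*4 and 70*4<y<230*4 and w>60*4 and hgt>80*4:
      for e in range(8,40,2):
        p=cv2.approxPolyDP(c,e,True)[:,0]
        if len(p)<=6: break
      W=castw(m,(p+.5)/4-.5,28); print(T,"hole" if hh[3]>=0 else "outer",len(p),(x//4,y//4,w//4,hgt//4))
      if len(p)==6:
        r=min(((fitL(W,np.array([[-60-o,-12-o],[60+o,-12-o],[60+o,12+o],[-36+o,12+o],[-36+o,62+o],[-60-o,62+o]],float)),o) for o in np.arange(0,14,.5)),key=lambda q:q[0][2]); print(r)
# rail
p=np.array([[255,72],[373,100],[337,222],[230,203]])
W=castw(m,p,58); print(W.round(1).tolist(),fitL(W,np.array([[-85,90],[85,90],[85,-60],[-85,-60.]])))
E
```

```text
160 outer 8 (257, 81, 96, 119)
160 hole 7 (265, 104, 79, 89)
180 outer 14 (257, 88, 95, 111)
[[507.6, -166.8], [642.4, -238.7], [557.3, -386.9], [426.4, -316.6]] (array([ 520.27507461, -270.06651845]), np.float64(-118.73077288732897), np.float64(1.5228063680465944))
```

Request:
jog_arm(
  turn=[
    [0,0,-7],
    [0,0,-7],
    [0,0,-7],
    [0,0,-7],
    [0,0,-6],
    [0,0,-6],
    [0,0,0],
    [0,0,0],
    [0,0,0],
  ],
  delta_pos=[
    [0,0,0.01],
    [0,0,0.01],
    [0,0,0.01],
    [0,0,0.01],
    [0,0,0.01],
    [0,0,0.01],
    [0.02,0.01,0],
    [0.02,0,0],
    [0,0,0],
  ],
  fingers=[0.0854,0.0854,0.0854,0.0854,0.0854,0.0854,0.0854,0.0854,0.0854],
)

```text
time_s: 2.57
position: [466.8, -235.8, 220.7]
tool_rot: [-179.9, -0.2, 112.4]
force: [0.4, -0.1, 0.0]
opening: 1.001
gripper_force: 0.0
```

Request:
jog_arm(
  turn=[
    [0,0,-0.6],
    [0,0,0],
    [0,0,0],
    [0,0,0],
    [0,0,0],
    [0,0,0],
    [0,0,0],
    [0,0,0],
  ],
  delta_pos=[
    [0.0306,0.0203,0],
    [0.0306,0.0203,0],
    [0.0306,0.0203,0],
    [0.0306,0.0203,0],
    [0.0306,0.0203,0],
    [0.0306,0.0203,0],
    [0,0,0],
    [0,0,0],
  ],
  fingers=[0.0854,0.0854,0.0854,0.0854,0.0854,0.0854,0.0854,0.0854],
)

```text
time_s: 3.23
position: [510.2, -20.7, 221.2]
tool_rot: [-180.0, 0.0, 113.1]
force: [0.5, -0.3, -0.3]
opening: 1.004
gripper_force: 0.0
```

```bash
cat >> h.py <<'E'
def barfit(im,m,z,lo,hi,T=170):
    hsv=cv2.cvtColor(im,cv2.COLOR_BGR2HSV); g=((hsv[:,:,1]<70)&(hsv[:,:,2]>T)).astype(np.uint8)
    n,l,s,c=cv2.connectedComponentsWithStats(g); out=[]
    for i in range(1,n):
        if s[i][4]<300: continue
        b=cv2.GaussianBlur(cv2.resize((l==i).astype(np.uint8)*255,None,fx=4,fy=4,interpolation=cv2.INTER_CUBIC),(0,0),3)
        ct=max(cv2.findContours((b>127).astype(np.uint8),0,1)[0],key=cv2.contourArea)
        for e in range(8,48,2):
            p=cv2.approxPolyDP(ct,e,True)[:,0]
            if len(p)<=6: break
        if len(p)==6: px=(p+.5)/4-.5; out.append((s[i][4],px.round().astype(int).tolist(),fitL(castw(m,px,z))))
    return out
E
python3 - <<'E'
from h import *
import pickle
m=ctrl.camera_model("wrist"); im=ctrl.snapshot("wrist")[:,:,::-1].copy(); cv2.imwrite("pics/w2.png",im); pickle.dump(m,open("w2.pkl","wb"))
print(ctrl.get_state()["position"],ctrl.get_state()["tool_rot"])
for r in barfit(im,m,12,0,0): print(r)
# nest pocket outline centreline
m=pickle.load(open("w1.pkl","rb")); p=np.array([[282,90],[353,108],[345,142],[304,130],[296,198],[261,191]]); W=castw(m,p,28)
for o in (5,6,7,8): print(o,fitL(W,np.array([[-60-o,-12-o],[60+o,-12-o],[60+o,12+o],[-36+o,12+o],[-36+o,62+o],[-60-o,62+o]],float)))
E
```

```text
[510.07528596 -21.73316274 221.25173984] [-1.79970591e+02  5.82514212e-02  1.13026027e+02]
(np.int32(1284), [[284, 19], [284, 31], [333, 40], [331, 65], [344, 68], [348, 30]], (array([501.15808262, 161.09371783]), np.float64(-163.35388729353969), np.float64(21.947725024129333)))
(np.int32(2831), [[319, 111], [258, 110], [259, 205], [276, 204], [279, 132], [318, 131]], (array([517.99640803, -12.28932791]), np.float64(-66.31373120105157), np.float64(1.9368866649517502)))
(np.int32(721), [[511, 125], [472, 176], [453, 188], [455, 193], [463, 193], [511, 147]], (array([837.63199029, 117.58386274]), np.float64(82.45155150702101), np.float64(24.97289409225523)))
(np.int32(347), [[237, 329], [221, 317], [185, 337], [189, 340], [221, 324], [231, 330]], (array([ 526.93109564, -305.23409603]), np.float64(-112.78012691566737), np.float64(21.20023387935798)))
5 (array([ 522.80111493, -274.73447527]), np.float64(-118.75272482611267), np.float64(9.523227430852206))
6 (array([ 522.66722117, -274.30516234]), np.float64(-118.69872074918332), np.float64(8.327970320047086))
7 (array([ 522.53257083, -273.87537441]), np.float64(-118.64639337759317), np.float64(7.180931006988482))
8 (array([ 522.39719797, -273.44513424]), np.float64(-118.59566590148854), np.float64(6.109359523265343))
```

View pics/w2.png

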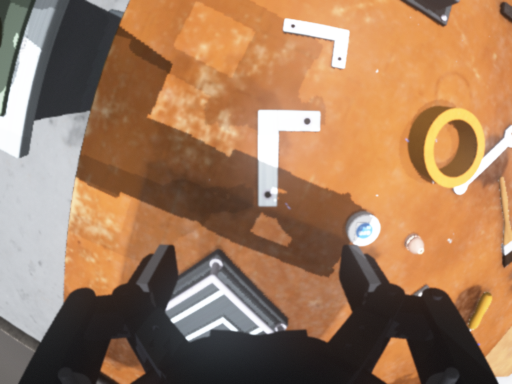

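The bar appears at pixels (258,110) to (319,131), fitted at (518,-12.3) with yaw about -66.5°. Now I'll descend over the middle of the long leg.

Request:
jog_arm(
  turn=[
    [0,0,-0.4],
    [0,0,0],
    [0,0,0],
    [0,0,0],
    [0,0,0],
    [0,0,0],
    [0,0,0],
    [0,0,0],
    [0,0,0],
    [0,0,0],
  ],
  delta_pos=[
    [0.0049,0.0112,0.03],
    [0,0,0.03],
    [0,0,0.03],
    [0,0,0.03],
    [0,0,0.03],
    [0,0,0.02],
    [0,0,0.015],
    [0,0,0.01],
    [0,0,0],
    [0,0,0],
  ],
  fingers=[0.055,0.055,0.055,0.055,0.055,0.055,0.055,0.055,0.055,0.055],
)

```text
time_s: 4.12
position: [518.6, -13.4, 26.4]
tool_rot: [-180.0, 0.0, 113.3]
force: [-0.5, -0.1, 0.3]
opening: 0.644
gripper_force: 0.0
```

```bash
python3 - <<'E'
from h import *
m=ctrl.camera_model("wrist"); im=ctrl.snapshot("wrist")[:,:,::-1].copy(); cv2.imwrite("pics/w3.png",im)
print(ctrl.get_state()["position"],ctrl.get_state()["tool_rot"])
for r in barfit(im,m,12,0,0): 
  if r[2][2]<6: print(r)
E
```

```text
[519.15031085 -13.09525594  27.03402877] [1.79927191e+02 4.90080960e-02 1.13306431e+02]
```

View pics/w3.png

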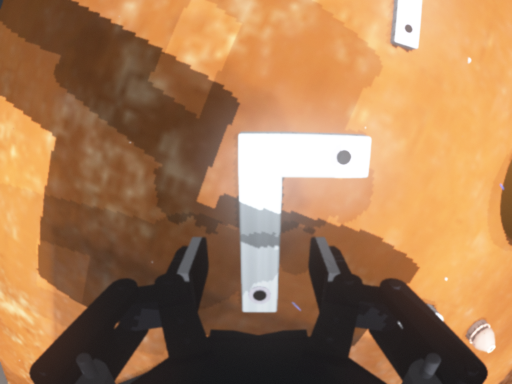

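The bar lies centred between the fingers: its edges are at columns 239 and 282, the tips at about 195 and 322. I'll go down and close.

Request:
jog_arm(
  turn=[
    [0,0,0],
    [0,0,0],
    [0,0,0],
    [0,0,0],
    [0,0,0],
    [0,0,0],
    [0,0,0],
    [0,0,0],
    [0,0,0],
    [0,0,0],
    [0,0,0],
    [0,0,0],
  ],
  delta_pos=[
    [0,0,0.008],
    [0,0,0.008],
    [0,0,0.006],
    [0,0,0.0035],
    [0,0,0],
    [0,0,0],
    [0,0,0],
    [0,0,0],
    [0,0,0],
    [0,0,0],
    [0,0,0],
    [0,0,0],
  ],
  fingers=[0.055,0.055,0.055,0.055,0.055,0.01,0.01,0.01,0.01,0.01,0.01,0.01],
)

```text
time_s: 5.17
position: [518.8, -12.1, 1.3]
tool_rot: [179.9, 0.0, 113.4]
force: [-0.1, -0.5, 5.5]
opening: 0.259
gripper_force: 60.1
```

Request:
jog_arm(
  turn=[
    [0,0,0],
    [0,0,0],
    [0,0,-6.9],
    [0,0,-6.9],
    [0,0,-6.9],
    [0,0,-6.9],
    [0,0,-6.9],
    [0,0,-6.9],
    [0,0,-6.9],
    [0,0,-6.9],
    [0,0,-6.9],
    [0,0,-6.9],
  ],
  delta_pos=[
    [0,0,-0.015],
    [0,0,-0.025],
    [0,0,-0.03],
    [0,0,-0.03],
    [0,0,0],
    [0,0,0],
    [0,0,0],
    [0,0,0],
    [0,0,0],
    [0,0,0],
    [0,0,0],
    [0,0,0],
  ],
  fingers=[0.01,0.01,0.01,0.01,0.01,0.01,0.01,0.01,0.01,0.01,0.01,0.01],
)

```text
time_s: 6.17
position: [517.8, -12.2, 100.1]
tool_rot: [-180.0, -0.1, -177.3]
force: [0.3, -0.2, -1.6]
opening: 0.265
gripper_force: 59.4
```

Request:
jog_arm(
  turn=[
    [0,0,0],
    [0,0,0],
    [0,0,0],
    [0,0,0],
    [0,0,0],
    [0,0,0],
    [0,0,0],
    [0,0,0],
    [0,0,0],
    [0,0,0],
    [0,0,0],
  ],
  delta_pos=[
    [0.0082,0.034,0],
    [0.0082,0.034,0],
    [0.0082,0.034,0],
    [0.0082,0.034,0],
    [0.0082,0.034,0],
    [0.0082,0.034,0],
    [0.0082,0.034,0],
    [0.0082,0.034,0],
    [0.0082,0.034,0],
    [0,0,0],
    [0,0,0],
  ],
  fingers=[0.01,0.01,0.01,0.01,0.01,0.01,0.01,0.01,0.01,0.01,0.01],
)

```text
time_s: 7.08
position: [431.1, 291.6, 100.1]
tool_rot: [-179.9, -0.1, -177.4]
force: [0.1, -0.2, -1.3]
opening: 0.262
gripper_force: 59.6
```

```bash
python3 - <<'E'
from h import *
import pickle
m=ctrl.camera_model("wrist"); im=ctrl.snapshot("wrist")[:,:,::-1].copy(); t=ctrl.snapshot("top")[:,:,::-1].copy(); s=ctrl.snapshot("side")[:,:,::-1].copy(); pickle.dump(m,open("w4.pkl","wb"))
print(ctrl.get_state()["position"],ctrl.get_state()["tool_rot"])
cv2.imwrite("pics/w4.png",im);cv2.imwrite("pics/t4.png",t);cv2.imwrite("pics/s4.png",s)
a=cv2.resize(t[150:250,90:210],(360,300),interpolation=2); b=cv2.resize(s[230:330,140:260],(360,300),interpolation=2)
cv2.imwrite("pics/c4.png",np.hstack([cv2.resize(im,(400,300)),np.vstack([a])]))
E
```

```text
[431.86841939 289.39025653 100.31785841] [-1.79933713e+02 -5.64501630e-02 -1.77663243e+02]
```

View pics/c4.png

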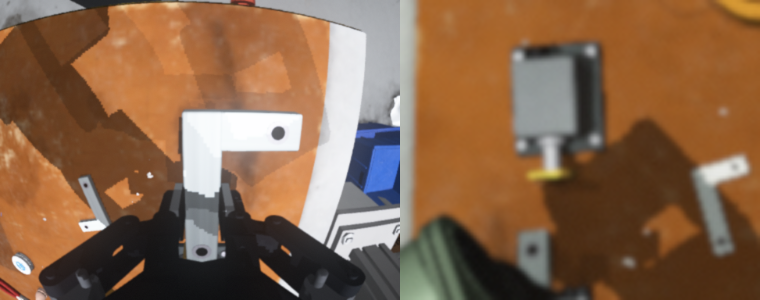

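The bar is well held. In the top view the long-end face is near (135,226), with the plunger plate near (139,208).

```bash
python3 - <<'E'
from h import *
import pickle
m=pickle.load(open("w4.pkl","rb"));P=np.array(m["pose"])
im=cv2.imread("pics/w4.png"); t=cv2.imread("pics/t4.png"); mt=ctrl.camera_model("top")
c=np.array([[182,111],[302,114],[300,150],[221,152]],np.float32)*1.28
g=cv2.cvtColor(im,6); c2=cv2.cornerSubPix(g,c.copy(),(6,6),(-1,-1),(3,50,.01)); print(c2.round(1).tolist())
W=castw(m,c2,110.7); print(rigid(np.array([[-60,-12],[-60,62],[-36,62],[-36,12.]]),W))
# brass in top
h=cv2.cvtColor(t,cv2.COLOR_BGR2HSV); f=cv2.resize(t[195:220,125:155],None,fx=8,fy=8,interpolation=2); hh=cv2.cvtColor(f,cv2.COLOR_BGR2HSV)
b=((hh[:,:,0]>19)&(hh[:,:,0]<34)&(hh[:,:,1]>110)&(hh[:,:,2]>110)).astype(np.uint8)
n,l,s,_=cv2.connectedComponentsWithStats(b); i=1+np.argmax(s[1:,4]); y,x=np.nonzero(l==i)
(cx,cy),(w,hg),ang=cv2.minAreaRect(np.c_[x,y].astype(np.float32)); print("brass px",(cx+.5)/8-.5+125,(cy+.5)/8-.5+195,w/8,hg/8,ang)
bx=(cv2.boxPoints(((cx,cy),(w,hg),ang))+.5)/8-.5+[125,195]
print(cast(mt,bx,55).round(1).tolist())
# bar end in top
f=cv2.resize(t[215:245,120:155],None,fx=8,fy=8,interpolation=2); hh=cv2.cvtColor(f,cv2.COLOR_BGR2HSV)
b=((hh[:,:,1]<60)&(hh[:,:,2]>110)).astype(np.uint8); n,l,s,_=cv2.connectedComponentsWithStats(b); i=1+np.argmax(s[1:,4]); 
print(s[i]); x0,y0,w,hg=s[i][:4]; print(cast(mt,np.array([[x0,y0],[x0+w,y0]])/8-.5+[120,215],110.7))
h=h.copy()
E
```

```text
[[232.5, 144.1999969482422], [386.5, 146.39999389648438], [381.6000061035156, 192.10000610351562], [283.3999938964844, 192.8000030517578]]
(array([430.68466268, 292.11898815]), np.float64(2.966864351672599), np.float64(0.5787592477256387))
brass px 138.62583255767822 207.69599723815918 3.605264186859131 12.911138534545898 84.4006576538086
[[545.7, 311.4], [548.5, 277.9], [539.1, 276.9], [536.3, 310.4]]
[  75   95   78  135 7042]
[[493.07238781 304.23311473]
 [492.69634175 280.03348795]]
```

Request:
jog_arm(
  turn=[
    [0,0,0],
    [0,0,0],
    [0,0,0],
    [0,0,0],
    [0,0,0],
    [0,0,0],
    [0,0,0],
    [0,0,0],
  ],
  delta_pos=[
    [0,-0.001,0.03],
    [0,0,0.025],
    [0,0,0.01],
    [-0.02,0,0],
    [-0.012,0,0],
    [-0.008,0,0],
    [0,0,0],
    [0,0,0],
  ],
  fingers=[0.01,0.01,0.01,0.01,0.01,0.01,0.01,0.01],
)

```text
time_s: 7.9
position: [472.6, 290.9, 36.3]
tool_rot: [180.0, 0.0, -177.7]
force: [-0.1, -0.7, -1.5]
opening: 0.263
gripper_force: 59.6
```

Request:
jog_arm(
  turn=[
    [0,0,0],
    [0,0,0],
    [0,0,0],
    [0,0,0],
    [0,0,0],
  ],
  delta_pos=[
    [-0.004,0,0],
    [-0.004,0,0],
    [-0.002,0,0],
    [0,0,0],
    [0,0,0],
  ],
  fingers=[0.01,0.01,0.01,0.01,0.01],
)

```text
time_s: 8.32
position: [481.5, 291.5, 35.8]
tool_rot: [-180.0, -0.0, -177.6]
force: [-1.4, -0.7, -0.3]
opening: 0.259
gripper_force: 59.7
```

Contact is beginning (-1.4 N). I'll press farther in.

Request:
jog_arm(
  turn=[
    [0,0,0],
    [0,0,0],
    [0,0,0],
    [0,0,0],
  ],
  delta_pos=[
    [-0.003,0,0],
    [-0.002,0,0],
    [0,0,0],
    [0,0,0],
  ],
  fingers=[0.01,0.01,0.01,0.01],
)

```text
time_s: 8.65
position: [486.7, 291.7, 35.7]
tool_rot: [-180.0, -0.0, -177.6]
force: [-3.9, -0.3, 0.1]
opening: 0.261
gripper_force: 59.8
```

Request:
jog_arm(
  turn=[
    [0,0,0],
    [0,0,0],
    [0,0,0],
    [0,0,0],
  ],
  delta_pos=[
    [-0.002,0,0],
    [-0.001,0,0],
    [0,0,0],
    [0,0,0],
  ],
  fingers=[0.01,0.01,0.01,0.01],
)

```text
time_s: 8.98
position: [489.8, 291.9, 35.7]
tool_rot: [-180.0, -0.0, -177.6]
force: [-4.9, -0.0, -0.1]
opening: 0.26
gripper_force: 59.8
```

```bash
cat >> h.py <<'E'
def brass(t):
    mt=ctrl.camera_model("top"); f=cv2.resize(t[190:222,120:160],None,fx=8,fy=8,interpolation=2); hh=cv2.cvtColor(f,cv2.COLOR_BGR2HSV)
    b=((hh[:,:,0]>19)&(hh[:,:,0]<34)&(hh[:,:,1]>110)&(hh[:,:,2]>110)).astype(np.uint8)
    n,l,s,c=cv2.connectedComponentsWithStats(b); i=1+np.argmax(s[1:,4]); return cast(mt,(c[i]+.5)/8-.5+[120,190],55)[0].round(1),s[i].tolist()
E
python3 - <<'E'
from h import *
t=ctrl.snapshot("top")[:,:,::-1].copy(); cv2.imwrite("pics/t5.png",t)
print(brass(cv2.imread("pics/t4.png")),brass(t)); print(ctrl.get_state()["force"])
a=cv2.resize(t[150:250,90:210],(720,600),interpolation=2); cv2.imwrite("pics/c5.png",a)
E
```

```text
(array([542.2, 294.8]), [101, 127, 104, 34, 2162]) (array([554.2, 295.1]), [114, 100, 77, 21, 960])
[-4.01965515 -0.42311352 -0.45698638]
```

View pics/c5.png

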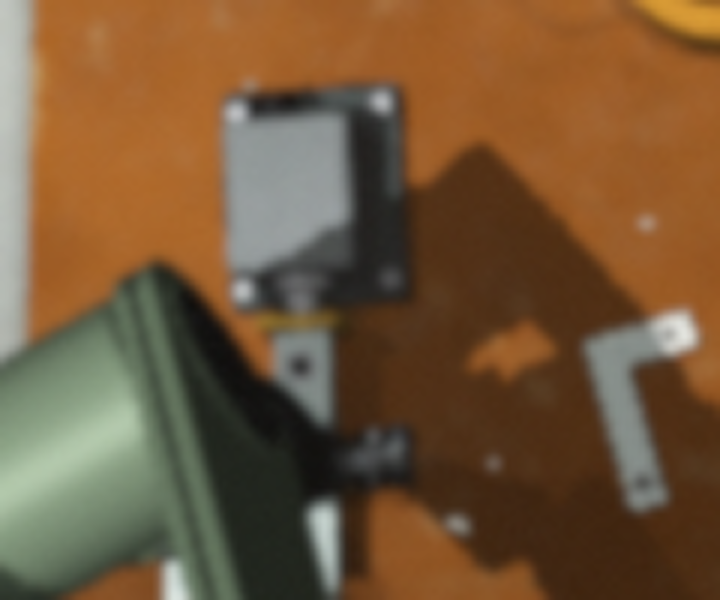

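The plate is pushed in about 9 mm or more, with the bar centred on it. I'll back off and turn by -90°.

Request:
jog_arm(
  turn=[
    [0,0,0],
    [0,0,0],
    [0,0,0],
    [0,0,6.9],
    [0,0,6.9],
    [0,0,6.9],
    [0,0,6.9],
    [0,0,6.9],
    [0,0,6.9],
    [0,0,6.9],
    [0,0,6.9],
    [0,0,6.9],
  ],
  delta_pos=[
    [0.01,0,0],
    [0.02,0,0],
    [0.025,0,0],
    [0,0,0],
    [0,0,0],
    [0,0,0],
    [0,0,0],
    [0,0,0],
    [0,0,0],
    [0,0,0],
    [0,0,0],
    [0,0,0],
  ],
  fingers=[0.01,0.01,0.01,0.01,0.01,0.01,0.01,0.01,0.01,0.01,0.01,0.01],
)

```text
time_s: 10.03
position: [436.0, 290.1, 36.1]
tool_rot: [179.8, 0.0, 119.9]
force: [0.6, 0.0, -1.7]
opening: 0.258
gripper_force: 59.6
```

Request:
jog_arm(
  turn=[
    [0,0,6.9],
    [0,0,6.9],
    [0,0,6.9],
    [0,0,6.9],
    [0,0,0],
    [0,0,0],
  ],
  delta_pos=[
    [0,0,0],
    [0,0,0],
    [0,0,0],
    [0,0,0],
    [0,0,0],
    [0,0,0],
  ],
  fingers=[0.01,0.01,0.01,0.01,0.01,0.01],
)

```text
time_s: 10.53
position: [435.6, 289.9, 36.0]
tool_rot: [179.9, -0.0, 92.9]
force: [0.0, -0.6, -0.6]
opening: 0.265
gripper_force: 59.6
```

Request:
jog_arm(
  turn=[
    [0,0,0],
    [0,0,0],
    [0,0,0],
    [0,0,0],
  ],
  delta_pos=[
    [-0.0235,0.0085,0],
    [-0.0235,0.0085,0],
    [0,0,0],
    [0,0,0],
  ],
  fingers=[0.01,0.01,0.01,0.01],
)

```text
time_s: 10.87
position: [454.8, 242.9, 35.9]
tool_rot: [179.9, -0.0, 92.7]
force: [-0.2, 0.2, -1.4]
opening: 0.259
gripper_force: 59.6
```

```bash
python3 - <<'E'
from h import *
m=ctrl.camera_model("wrist"); im=ctrl.snapshot("wrist")[:,:,::-1].copy(); cv2.imwrite("pics/w6.png",im); t=ctrl.snapshot("top")[:,:,::-1].copy(); cv2.imwrite("pics/t6.png",t)
s=ctrl.get_state(); print(s["position"],s["tool_rot"])
c=np.array([[232.5,144.2],[386.5,146.4],[381.6,192.1],[283.4,192.8]],np.float32)
c2=cv2.cornerSubPix(cv2.cvtColor(im,6),c.copy(),(6,6),(-1,-1),(3,50,.01)); print((c2-c).round(1).tolist())
W=castw(m,c2,s["position"][2]+10.7); r=rigid(np.array([[-60,-12],[-60,62],[-36,62],[-36,12.]]),W); print(r,"short end",W[1:3].mean(0)); print(brass(t))
a=cv2.resize(t[150:250,90:210],(720,600),interpolation=2); cv2.imwrite("pics/c6.png",a)
E
```

```text
[454.42101482 243.87434494  35.91396256] [ 1.79953418e+02 -2.75357898e-02  9.27322605e+01]
[[0.30000001192092896, -0.800000011920929], [0.10000000149011612, 0.4000000059604645], [-0.20000000298023224, 0.30000001192092896], [-0.30000001192092896, -0.10000000149011612]]
(array([453.44242141, 242.47187012]), np.float64(-87.40692809984033), np.float64(0.5836208796616243)) short end [512.89085519 293.23177849]
(array([542.3, 290.7]), [102, 124, 117, 36, 2860])
```

Request:
jog_arm(
  turn=[
    [0,0,0],
    [0,0,0],
    [0,0,0],
    [0,0,0],
    [0,0,0],
    [0,0,0],
  ],
  delta_pos=[
    [0,0.012,0],
    [0,0.01,0],
    [0,0.005,0],
    [0,0.003,0],
    [0,0,0],
    [0,0,0],
  ],
  fingers=[0.01,0.01,0.01,0.01,0.01,0.01],
)

```text
time_s: 11.47
position: [483.5, 245.0, 35.5]
tool_rot: [-179.9, 0.0, 92.7]
force: [-2.2, 0.5, -1.5]
opening: 0.261
gripper_force: 59.7
```

Request:
jog_arm(
  turn=[
    [0,0,0],
    [0,0,0],
    [0,0,0],
    [0,0,0],
    [0,0,0],
  ],
  delta_pos=[
    [0,0.003,0],
    [0,0.002,0],
    [0,0.001,0],
    [0,0,0],
    [0,0,0],
  ],
  fingers=[0.01,0.01,0.01,0.01,0.01],
)

```text
time_s: 11.88
position: [489.7, 245.1, 35.6]
tool_rot: [-179.9, 0.0, 92.7]
force: [-3.6, 1.6, -2.5]
opening: 0.256
gripper_force: 59.6
```

Request:
jog_arm(
  turn=[
    [0,0,0],
    [0,0,0],
    [0,0,0],
  ],
  delta_pos=[
    [0,0.0015,0],
    [0,0,0],
    [0,0,0],
  ],
  fingers=[0.01,0.01,0.01],
)

```text
time_s: 12.13
position: [491.3, 245.1, 35.6]
tool_rot: [-180.0, 0.0, 92.7]
force: [-4.2, 0.8, -2.2]
opening: 0.259
gripper_force: 59.6
```

```bash
python3 - <<'E'
from h import *
m=ctrl.camera_model("wrist"); im=ctrl.snapshot("wrist")[:,:,::-1].copy(); cv2.imwrite("pics/w7.png",im); t=ctrl.snapshot("top")[:,:,::-1].copy(); cv2.imwrite("pics/t7.png",t)
s=ctrl.get_state(); print(s["position"],s["tool_rot"],s["force"])
c=np.array([[232.5,144.2],[386.5,146.4],[381.6,192.1],[283.4,192.8]],np.float32)
c2=cv2.cornerSubPix(cv2.cvtColor(im,6),c.copy(),(6,6),(-1,-1),(3,50,.01)); print((c2-c).round(1).tolist())
W=castw(m,c2,s["position"][2]+10.7); r=rigid(np.array([[-60,-12],[-60,62],[-36,62],[-36,12.]]),W); print(r,"short end",W[1:3].mean(0)); print(brass(t))
a=cv2.resize(t[150:250,90:210],(720,600),interpolation=2); cv2.imwrite("pics/c7.png",a)
E
```

```text
[491.27855752 245.10943436  35.62561635] [-1.79952961e+02  2.00870199e-02  9.26808069e+01] [-3.7045698   2.26605942 -1.85217183]
[[-0.699999988079071, -0.699999988079071], [-1.0, -0.699999988079071], [-0.800000011920929, -0.5], [-0.699999988079071, -0.5]]
(array([489.84773864, 244.74235834]), np.float64(-86.94688320981268), np.float64(0.6598672560097003)) short end [548.74827316 295.95071539]Traceback (most recent call last):
  File "<stdin>", line 6, in <module>
  File "h.py", line 40, in brass
    n,l,s,c=cv2.connectedComponentsWithStats(b); i=1+np.argmax(s[1:,4]); return cast(mt,(c[i]+.5)/8-.5+[120,190],55)[0].round(1),s[i].tolist()
                                                     ~~~~~~~~~^^^^^^^^^
    return _wrapfunc(a, 'argmax', axis=axis, out=out, **kwds)
    return bound(*args, **kwds)
ValueError: attempt to get argmax of an empty sequence
```

Request:
jog_arm(
  turn=[
    [0,0,0],
    [0,0,0],
    [0,0,0],
    [0,0,0],
    [0,0,0],
    [0,0,0],
    [0,0,0],
    [0,0,0],
    [0,0,0],
    [0,0,0],
    [0,0,0],
  ],
  delta_pos=[
    [0,0.001,0],
    [0,0,0],
    [0,0,0],
    [0,-0.01,0],
    [0,-0.02,0],
    [0,-0.02,0],
    [0,0,-0.03],
    [0,0,-0.035],
    [0,0,-0.035],
    [0,0,-0.025],
    [0,0,0],
  ],
  fingers=[0.01,0.01,0.01,0.01,0.01,0.01,0.01,0.01,0.01,0.01,0.01],
)

```text
time_s: 13.15
position: [447.2, 244.6, 167.1]
tool_rot: [179.1, -0.3, 92.6]
force: [1.0, 0.7, -1.8]
opening: 0.26
gripper_force: 59.8
```

Request:
jog_arm(
  turn=[
    [0,0,6.3],
    [0,0,6.3],
    [0,0,6.3],
    [0,0,6.3],
    [0,0,6.3],
    [0,0,0],
    [0,0,0],
  ],
  delta_pos=[
    [0,0,0],
    [0,0,0],
    [0,0,0],
    [0,0,0],
    [0,0,0],
    [0,0,0],
    [0,0,0],
  ],
  fingers=[0.01,0.01,0.01,0.01,0.01,0.01,0.01],
)

```text
time_s: 13.73
position: [443.0, 242.7, 160.3]
tool_rot: [180.0, -0.0, 61.3]
force: [-0.4, -0.4, -1.8]
opening: 0.26
gripper_force: 59.8
```

```bash
python3 - <<'E'
from h import *
import pickle
mw=pickle.load(open("w1.pkl","rb")); mt=ctrl.camera_model("top")
def S(o): return np.array([[-60-o,-12-o],[60+o,-12-o],[60+o,12+o],[-36+o,12+o],[-36+o,62+o],[-60-o,62+o]],float)
for nm,m,f,box in (("w1",mw,castw,(225,65,380,230)),("top0",mt,cast,(308,160,410,255))):
    im=cv2.imread(f"pics/{nm}.png" ); x0,y0,x1,y1=box
    g=cv2.resize(cv2.cvtColor(im,6)[y0:y1,x0:x1],None,fx=8,fy=8,interpolation=2)
    for T in (120,140,150,165,180,200):
        b=(g>T).astype(np.uint8); b=cv2.morphologyEx(b,cv2.MORPH_CLOSE,np.ones((9,9)))
        cs,h=cv2.findContours(b,cv2.RETR_CCOMP,cv2.CHAIN_APPROX_NONE)
        for c,hh in zip(cs,h[0]):
            A=cv2.contourArea(c)/64/(g.size/64)
            if not .08<A<.95: continue
            for e in range(8,80,2):
                p=cv2.approxPolyDP(c,e,True)[:,0]
                if len(p)<=6: break
            px=(p+.5)/8-.5+[x0,y0]
            if len(p)==6:
                r=min(((fitL(f(m,px,28),S(o)),o) for o in np.arange(-2,14,.5)),key=lambda q:q[0][2])
                if r[0][2]<6: print(nm,T,"hole" if hh[3]>=0 else "outer",r[1],r[0][0].round(1),round(r[0][1],2),round(r[0][2],2))
            elif 4<=len(p)<6 :
                q=cv2.boxPoints(cv2.minAreaRect(c)); print(nm,T,"rail?",len(p),A.__round__(2),fitL(f(m,(q+.5)/8-.5+[x0,y0],58),np.array([[-85,90],[85,90],[85,-60],[-85,-60.]])))
E
```

```text
w1 165 hole 3.0 [ 519.1 -274.4] -118.45 3.32
top0 120 rail? 5 0.44 (array([ 546.59081507, -282.1584223 ]), np.float64(60.656779596569905), np.float64(11.948811706418255))
top0 140 outer 12.0 [ 522.4 -272.3] -118.64 1.68
top0 140 hole 3.5 [ 522.1 -272.5] -118.71 1.76
top0 140 rail? 4 0.35 (array([ 521.74221157, -271.54006346]), np.float64(-119.36522796602114), np.float64(4.287097286370893))
top0 150 outer 12.0 [ 522.  -272.2] -118.8 1.51
top0 150 hole 4.0 [ 522.1 -272.7] -118.63 1.54
top0 150 rail? 5 0.42 (array([ 521.18719677, -271.43275605]), np.float64(-119.34204523538183), np.float64(5.805087674898501))
top0 150 rail? 4 0.36 (array([ 547.98733926, -286.31174636]), np.float64(60.64172593311988), np.float64(3.463962797737254))
top0 165 outer 11.0 [ 522.1 -272.1] -118.75 1.57
top0 165 hole 5.0 [ 522.2 -272.2] -118.81 1.5
top0 165 rail? 5 0.41 (array([ 547.61478369, -286.3581217 ]), np.float64(60.5612379588381), np.float64(4.20443819746653))
top0 165 rail? 4 0.37 (array([ 548.07456491, -286.30737928]), np.float64(60.5451652168967), np.float64(2.0910120381346693))
top0 180 outer 10.5 [ 522.  -271.9] -118.91 1.52
top0 180 hole 5.5 [ 521.8 -272.7] -118.55 1.58
```

Request:
jog_arm(
  turn=[
    [0,0,0],
    [0,0,0],
    [0,0,0],
    [0,0,0],
    [0,0,0],
    [0,0,0],
    [0,0,0],
    [0,0,0],
    [0,0,0],
    [0,0,0],
    [0,0,0],
    [0,0,0],
  ],
  delta_pos=[
    [-0.0335,0.0175,0],
    [-0.0335,0.0175,0],
    [-0.0335,0.0175,0],
    [-0.0335,0.0175,0],
    [-0.0335,0.0175,0],
    [-0.0335,0.0175,0],
    [-0.0335,0.0175,0],
    [-0.0335,0.0175,0],
    [-0.0335,0.0175,0],
    [-0.0335,0.0175,0],
    [0,0,0],
    [0,0,0],
  ],
  fingers=[0.01,0.01,0.01,0.01,0.01,0.01,0.01,0.01,0.01,0.01,0.01,0.01],
)

```text
time_s: 14.73
position: [434.5, -136.8, 160.6]
tool_rot: [180.0, 0.0, 61.0]
force: [0.3, 0.8, -1.1]
opening: 0.256
gripper_force: 59.8
```

Request:
jog_arm(
  turn=[
    [0,0,0],
    [0,0,0],
    [0,0,0],
    [0,0,0],
    [0,0,0],
    [0,0,0],
    [0,0,0],
    [0,0,0],
  ],
  delta_pos=[
    [-0.0151,0.0286,0],
    [-0.0151,0.0286,0],
    [-0.0151,0.0286,0],
    [-0.0151,0.0286,0],
    [-0.0151,0.0286,0],
    [0,0,0],
    [0,0,0],
    [0,0,0],
  ],
  fingers=[0.01,0.01,0.01,0.01,0.01,0.01,0.01,0.01],
)

```text
time_s: 15.4
position: [523.1, -268.3, 160.2]
tool_rot: [-179.9, -0.0, 61.3]
force: [-0.3, 0.4, -1.4]
opening: 0.261
gripper_force: 59.9
```

Request:
jog_arm(
  turn=[
    [0,0,0],
    [0,0,0],
    [0,0,0],
    [0,0,0],
    [0,0,0],
    [0,0,0],
    [0,0,0],
  ],
  delta_pos=[
    [0,0,0.02],
    [0,0,0.02],
    [0,0,0.02],
    [0,0,0.01],
    [0,0,0],
    [0,0,0],
    [0,0,0],
  ],
  fingers=[0.01,0.01,0.01,0.01,0.01,0.01,0.01],
)

```text
time_s: 15.98
position: [524.2, -269.9, 92.1]
tool_rot: [179.9, -0.0, 61.2]
force: [-0.1, 0.5, -1.4]
opening: 0.259
gripper_force: 59.8
```

```bash
cat >> h.py <<'E'
def held():
    m=ctrl.camera_model("wrist"); im=ctrl.snapshot("wrist")[:,:,::-1].copy(); s=ctrl.get_state()
    c=np.array([[232.5,144.2],[386.5,146.4],[381.6,192.1],[283.4,192.8]],np.float32)
    c2=cv2.cornerSubPix(cv2.cvtColor(im,6),c.copy(),(6,6),(-1,-1),(3,50,.01)); print((c2-c).round(1).tolist())
    r=rigid(np.array([[-60,-12],[-60,62],[-36,62],[-36,12.]]),castw(m,c2,s["position"][2]+10.7))
    print(s["time_s"],s["position"].round(1),s["tool_rot"].round(2),s["force"].round(1),r); return m,im
E
python3 - <<'E'
from h import *
import pickle
m,im=held(); cv2.imwrite("pics/w8.png",im); pickle.dump(m,open("w8.pkl","wb"))
E
```

```text
[[-0.6000000238418579, -1.2999999523162842], [1.2999999523162842, 1.2999999523162842], [1.100000023841858, -0.20000000298023224], [3.700000047683716, 0.8999999761581421]]
16.0333 [ 524.3 -270.1   92.3] [179.84   0.    61.2 ] [ 0.1  0.2 -1.9] (array([ 523.17299968, -270.7959534 ]), np.float64(-118.57616500548349), np.float64(0.8706145846992575))
```

View pics/w8.png

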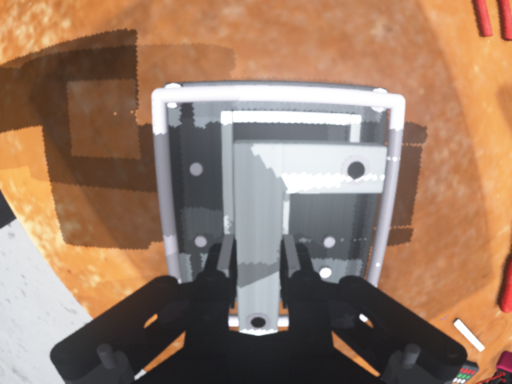

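The wrist view shows the bar over the pocket and the rail all round. The pocket outline corners are near (221,111) and (361,113) outside, and (232,124) and (350,123) inside. I'll compare bar and pocket in this same picture.

```bash
python3 - <<'E'
from h import *
import pickle
m=pickle.load(open("w8.pkl","rb")); g=cv2.cvtColor(cv2.imread("pics/w8.png"),6)
c=np.array([[221,111],[361,113],[232,124],[350,123]],np.float32); c2=cv2.cornerSubPix(g,c.copy(),(4,4),(-1,-1),(3,50,.01)); print(c2.tolist())
o=11.3
for q in (c,c2): print(rigid(np.array([[-60-o,-12-o],[-60-o,62+o],[-65,-17],[-65,67.]]),castw(m,q,28)))
b=np.array([[233,143],[386,147],[385,192],[284,194]],np.float32); print(rigid(np.array([[-60,-12],[-60,62],[-36,62],[-36,12.]]),castw(m,b,103)))
E
```

```text
[[220.95382690429688, 110.55609130859375], [360.9668273925781, 114.79156494140625], [232.7798309326172, 121.8825912475586], [350.1401062011719, 123.91757202148438]]
(array([ 521.98015162, -271.73523865]), np.float64(-117.93794209511252), np.float64(1.5992006875188853))
(array([ 521.16879005, -270.78052275]), np.float64(-119.07180664555985), np.float64(1.2951894223580007))
(array([ 523.13307338, -270.88695148]), np.float64(-118.37585968048693), np.float64(0.9057816337854907))
```

Bar and pocket agree within 2 mm and 0.4°. I'll make a small correction and descend.

Request:
jog_arm(
  turn=[
    [0,0,0.2],
    [0,0,0],
    [0,0,0],
    [0,0,0],
    [0,0,0],
    [0,0,0],
    [0,0,0],
    [0,0,0],
    [0,0,0],
    [0,0,0],
  ],
  delta_pos=[
    [-0.0018,-0.0007,0],
    [0,0,0.01],
    [0,0,0.01],
    [0,0,0.01],
    [0,0,0.01],
    [0,0,0.007],
    [0,0,0.004],
    [0,0,0],
    [0,0,0],
    [0,0,0],
  ],
  fingers=[0.01,0.01,0.01,0.01,0.01,0.01,0.01,0.01,0.01,0.01],
)

```text
time_s: 16.87
position: [522.3, -271.5, 40.1]
tool_rot: [179.9, 0.0, 61.0]
force: [0.4, -0.4, -0.8]
opening: 0.262
gripper_force: 59.9
```

```bash
python3 - <<'E'
from h import *
m,im=held(); cv2.imwrite("pics/w9.png",im)
E
```

```text
[[-3.299999952316284, 5.099999904632568], [3.0999999046325684, 2.0999999046325684], [3.200000047683716, -1.7999999523162842], [2.5999999046325684, -2.0]]
16.9167 [ 522.4 -271.5   40.3] [179.93   0.    60.97] [-0.1  0.4 -2.2] (array([ 522.00249001, -273.91195774]), np.float64(-117.31788862873505), np.float64(1.8633929003774072))
```

View pics/w9.png

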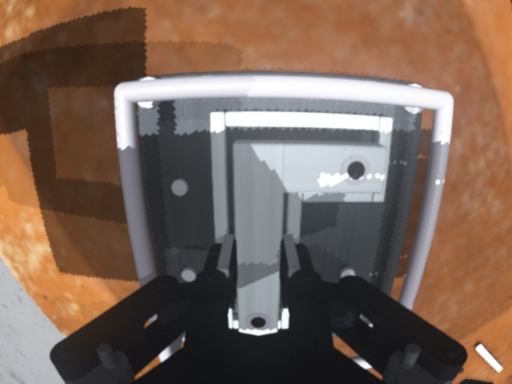

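The bar sits inside the outline: its corners are at (233,143) and (386,147), the pocket's outer corners at (211,112) and (392,116), and the fingers are clear of the rail. One numeric check of this view, then I'll hand in.

```bash
python3 - <<'E'
from h import *
m=ctrl.camera_model("wrist"); o=11.3; s=ctrl.get_state()
n=rigid(np.array([[-60-o,-12-o],[-60-o,62+o],[-65,-17],[-65,67.]]),castw(m,np.array([[211,112],[392,116],[227,128],[378,131]]),28))
b=rigid(np.array([[-60,-12],[-60,62],[-36,62],[-36,12.]]),castw(m,np.array([[233,143],[386,147],[385,192],[284,194]]),s["position"][2]+10.7))
print(n,b,s["joint_velocities"].round(2))
def T(r,p): a=np.radians(r[1]); return r[0]+np.array([[np.cos(a),-np.sin(a)],[np.sin(a),np.cos(a)]])@p
for p in ([60,0],[-48,62]): print(T(b,np.array(p))-T(n,np.array(p)))
n2=(np.array([521.6,-272.3]),-118.7)
for p in ([60,0],[-48,62]): print(T(b,np.array(p))-T(n2,np.array(p)))
E
```

```text
(array([ 521.25157213, -271.50341432]), np.float64(-118.79540470486849), np.float64(1.5757359372066109)) (array([ 521.35907196, -272.53544794]), np.float64(-118.60536567494756), np.float64(0.8997663396303087)) [-0.03 -0.18 -0.06 -0.07  0.06  0.03]
[ 0.28205857 -1.12760326]
[ 0.06660814 -0.77520054]
[-0.15396286 -0.28296668]
[-0.26139749 -0.10756893]
```

Both leg ends are within about 1.2 mm of their places, and the underside is about 11 mm above the rim.

```bash
python3 -c "
from cell import ctrl
print(ctrl.hand_in())"
```

```text
the job is handed in; nothing more can be done
None
```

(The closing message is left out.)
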